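# Slacken a lens retaining ring by two turns

## Robot

A 7-joint arm with a two-finger parallel gripper is mounted at the origin on a cart in front of the work surface, level with it; the furniture and walls round the work are solid. World frame = base frame: x ahead of the robot, y to its left, z up, the work surface at z = 0. Lengths are in m, angles in rad, forces in N, time in s.
With the tool pointing down it reaches from about 0.425 to 0.875 m from the base axis. Payload 4.7 kg.
Tool frame: the origin (TCP) lies at the very end of the fingers, on their centre line; the grasp point (between the pads) lies 19 mm behind it; x points along the fingers, z is the direction in which the jaws open and shut, and the axes are right-handed (so a half turn about x gives the same grasp; the last joint's range is limited). The gripper opens to 87 mm and grips with 3 to 60 N. Pads are 19 mm wide; open, the fingers measure 117 mm over their backs; the gripper's body (75 mm by 190 mm) begins 51 mm behind the grasp point.
Start: joints at [-1.14, 0.321, -0.07, 1.45, 0.023, 1.371, -0.057], TCP at [0.263, 0.594, 0.223] pointing down, gripper open.
Joint ranges: [-2.86, 2.86], [-0.3, 2.09], [-1.38, 1.24], [0.06, 2.45], [-1.56, 4.7], [0.09, 2.05], [-2.69, 2.69]. Speed limits (rad/s): [2.57, 2.57, 3.14, 3.14, 3.14, 3.14, 3.14].

## Interface

Orientations are given as a rotation vector (axis times angle).
In Python, from bench import telemetry, viewer, workorder gives the robot as it stands.
- The arm moves only by the shell command python3 -m creep 'ROWS' [FORCE]. ROWS is JSON, a list of rows, each an object of numbers: "fingers": the opening, from 0 (shut) to 1 (fully open); "x", "y", "z": the shift along the tool's x, y, z in units of 40 mm (1.0 is 40 mm); "twist": the turn about the tool's x in units of 5 degrees (1.0 is 5 degrees). In form: [{"fingers": .., "x": .., "y": .., "z": .., "twist": ..}, ...]. A call has 1 to 20 rows; each row is the pose to reach, as a shift and turn from the pose commanded when the call began, along the tool's axes at that moment; what a row does not reach only later rows make up. A row lasts 1/12 s, in which the tool goes at most 41.7 mm and 7.16 degrees, less where a joint would pass 70% of its speed; a pose out of reach is approached as far as the arm can. A call with a gripper value outside its range is refused whole. The fingers move at their own pace and stop on an object; FORCE is the grip in N (left out, the last holds). Time passes only in rows, so rows that repeat a pose let the fingers close. It gives the time, the measured TCP pose, the force and the opening at its end, in the units of the state.
- telemetry.get_state(): the state, without advancing time (a new reading comes with each control period).
- viewer.get_image(name): name is "scene" or "top" or "wrist"; returns a dict with "pixels" (400x640x3 uint8, red, green, blue), "z_map" (400x640 float32, m along the optical axis (not along the pixel's ray), 0 where there is no reading), "K" (3x3 intrinsics, pixels), "xyz" and "attitude" of the camera in the world. Camera axes: x right, y up, looking along -z (the intrinsics and any distortion apply to the point x, -y, -z); pixel columns grow to the right and rows downward; lengths in m; the calibration is good to about 2 mm. A picture is of the moment at which its call begins.
- workorder.close_job(): hands the job in, once; it reports no verdict.
The state is a dict: "time": time; "joint_positions": joint angles; "qd": joint speeds; "joint_torque": joint torques, N m; "position": TCP position; "tool_rot": TCP orientation; "ft_force": force on the tool from outside, world axes, zero at the start; "torque": the same for the moment, N m; "grip_width": opening from 0.0 (shut) to 1.0 (fully open).
Only numpy, scipy, OpenCV 4.12 (cv2) and the standard library are available. Lean on these libraries where they do the work, as an engineer would, in place of code of your own. Each camera call takes 0.05 s, during which the arm holds its last target.

## Task

Two lens cells are bolted to the table, and the brass-coloured retaining ring has just been cracked loose. Stroke a fingertip along its knurled rim to turn it counter-clockwise (seen from above) until its white line has come round to the red line for the second time, about two full turns in all, and stop with the two lines meeting. Do not touch the lenses, leave the black ring as it stands, and do not pick up or shift the loose things round about.

Things in the scene. Friction and masses are not known exactly. Their poses are not given: they have to be found in the camera images.
- brass_ring (a joint): Angle of the brass-coloured knurled ring, rad, about its upright axis; grows counter-clockwise seen from above (loosening). The white line meets the red line at 0 (screwed home), 6.283 (once round) and 12.566 (twice). Starts at 0.3 to 1.2, stops at 0 and 18.85. The ring does not rise, stays where left; 0.05 N m (1 N along the rim) turns it, so a finger pressed lightly on the rim drags it by friction.
- brass_axis (a point): Point on the axis of the brass ring at mid height of its rim, 29 mm above the work surface. Ring: outer diameter 96 mm, upright knurled rim from 18 to 40 mm above the surface, free all round. z is up; -x of this frame points to the red line.
- brass_cell: The fixed cell that carries the brass ring; origin on the axis at table height. Below the ring a round aluminium flange, diameter 132 mm, top at 10 mm, bolted down; inside the ring a dark sleeve, diameter 70 mm, top at 42 mm, which holds the lens. A red line is painted on sleeve top and flange at -x.
- brass_line (a point): Outer end of the white line on the brass ring: on its upper edge, 48 mm from the axis, 40 mm above the surface. It turns with the ring.
- brass_lens: Bluish domed lens in the middle of the brass-ringed cell, diameter 54 mm, fixed; origin on the axis at 40.5 mm above the surface, its crown at 47 mm.
- black_ring (a joint): Angle of the black ring of the other, otherwise identical cell, rad, same sense; turns as easily. To be left as it stands.
- black_axis (a point): Point on the axis of the black ring, at mid height of its rim (29 mm up). Same sizes as the brass one.
- black_line (a point): Outer end of the white line on the black ring, 48 mm from its axis, 40 mm up.
- black_lens: Lens of the black-ringed cell, like the other.
- dust_cap: Loose black round cap, diameter 34, 12 high, lying on the surface in front of and between the cells; origin at the centre of its underside.
- driver: Loose small screwdriver with a red handle, 162 long, 13 thick, lying crosswise (along its y) nearest the robot; origin at the middle of its underside.
- loupe: Loose black eye loupe, diameter 36, 36 high, standing behind and between the cells; origin at the centre of its underside.

How it is judged:
By the outcome, as a careful person would: the job done as asked, in the order asked, and still so for the second after the job is handed in, with the robot touching nothing.
It also fails if it takes over 72 s, if anything falls off the work surface, if the arm or the gripper's body presses on something with over 40 N, if the wrist force passes 120 N, or if a joint passes its speed limit or range.

## Working session

There is one attempt and no reset: what is moved stays moved. The work goes in short steps, Python scripts to look and compute and a shell command to move; the robot and the scene stay as the last step left them, time stands still between calls to the robot, and variables do not carry over. Pictures are saved under pics/ and viewed, and the job is handed in when it is done.

```bash
ls; mkdir -p pics; cat > h.py <<'E'
import numpy as np, cv2
from bench import telemetry, viewer, workorder
from scipy.spatial.transform import Rotation as R
def att(im):
    a=np.array(im["attitude"],float)
    return a if a.shape==(3,3) else R.from_rotvec(a).as_matrix()
def ray(im,u,v):
    K=im["K"]; d=np.array([(u-K[0][2])/K[0][0],-(v-K[1][2])/K[1][1],-1.0])
    return np.array(im["xyz"]),att(im)@d
def onplane(im,u,v,z):
    o,d=ray(im,u,v); return o+d*(z-o[2])/d[2]
def proj(im,p):
    c=att(im).T@(np.array(p)-im["xyz"]); K=im["K"]
    return K[0][0]*c[0]/-c[2]+K[0][2], K[1][1]*-c[1]/-c[2]+K[1][2]
def depthpt(im,u,v):
    o,d=ray(im,u,v); return o+d*im["z_map"][int(v),int(u)]
def save(im,n,s=1):
    p=cv2.cvtColor(im["pixels"],cv2.COLOR_RGB2BGR); cv2.imwrite(f"pics/{n}.png",p)
E
python3 - <<'E'
from h import *
s=telemetry.get_state(); print(s)
for n in("scene","top","wrist"):
    im=viewer.get_image(n); save(im,n+"0"); print(n,im["K"],im["xyz"],im["attitude"],[k for k in im])
    print(R.from_matrix(att(im)).as_matrix().round(2).tolist())
E
```

```text
pics
{'time': 0.0, 'joint_positions': array([-1.13992326,  0.32182521, -0.07008881,  1.45166488,  0.02260062,
        1.37079249, -0.05693114]), 'qd': array([-0.00054971, -0.00083818,  0.00042179, -0.00023149,  0.00127164,
       -0.00122153,  0.0013918 ]), 'joint_torque': array([-8.11367518e-04, -4.91282129e+01, -4.04546158e-01, -3.12546766e+01,
       -6.38746982e-02,  4.33170993e-02,  1.83386792e-04]), 'position': array([0.26294917, 0.59383915, 0.22146519]), 'tool_rot': array([-0.89808278,  1.37959223,  0.89624406]), 'ft_force': array([-0.45327079,  0.02667403,  0.74920079]), 'torque': array([ 0.06057946, -0.02541612, -0.01628558]), 'grip_width': 0.996477100773235}
scene [[514.8140797    0.         320.12696628]
 [  0.         514.8140797  196.16728565]
 [  0.           0.           1.        ]] [-0.01612725  0.0299982   0.75350872] [ 0.41544274 -0.72991088 -1.97956647] ['pixels', 'z_map', 'K', 'xyz', 'attitude']
[[-0.49, 0.67, -0.56], [-0.87, -0.37, 0.32], [0.01, 0.65, 0.76]]
top [[427.61542974   0.         321.32615148]
 [  0.         427.61542974 195.4205244 ]
 [  0.           0.           1.        ]] [ 0.41642861 -0.26827367  0.88891106] [ 0.09651735 -0.08527556 -1.57553875] ['pixels', 'z_map', 'K', 'xyz', 'attitude']
[[-0.01, 0.99, -0.12], [-1.0, -0.01, -0.01], [-0.01, 0.12, 0.99]]
wrist [[289.01326894   0.         323.14450124]
 [  0.         289.01326894 203.15866546]
 [  0.           0.           1.        ]] [0.20154366 0.62186706 0.38352793] [-0.22574528 -0.14536557  1.14703253] ['pixels', 'z_map', 'K', 'xyz', 'attitude']
[[0.41, -0.88, -0.23], [0.91, 0.39, 0.1], [-0.0, -0.25, 0.97]]
```

View pics/scene0.png

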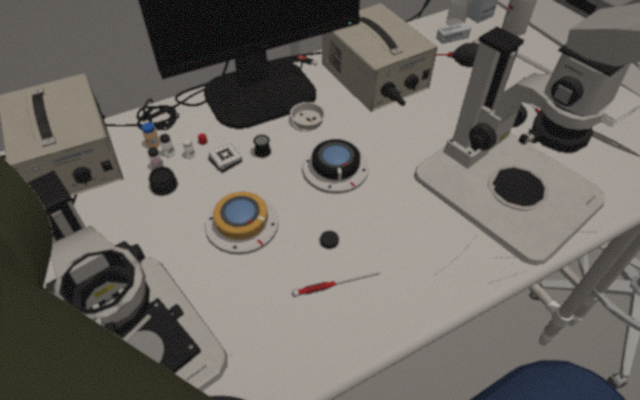

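View pics/top0.png

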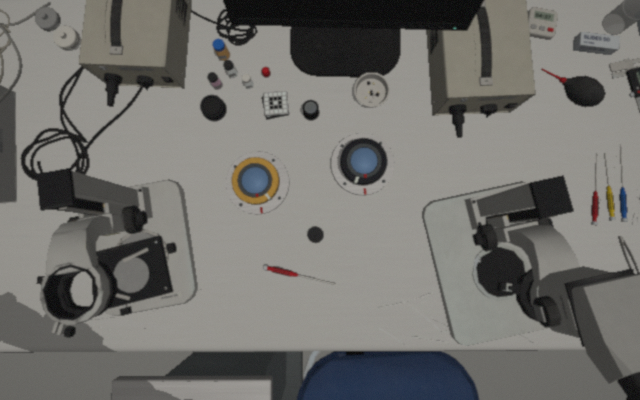

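View pics/wrist0.png

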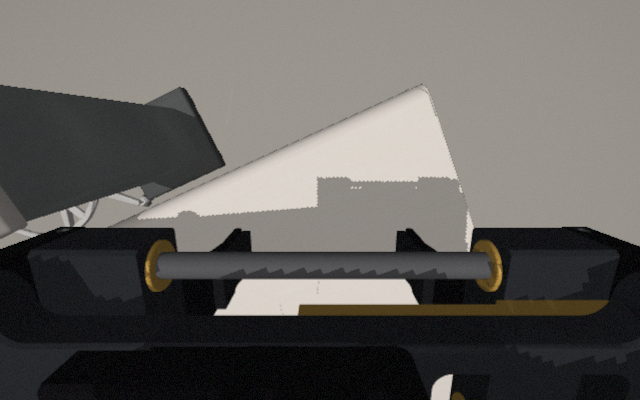

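The top view shows the brass ring centred near (256,181), its cell's red mark at (262,210), the black ring near (363,160), the cap at (315,234), and the driver at (300,272). A microscope on the left (40-190, 170-330) lies on the way from the arm. Next I'll measure.

```bash
cat > m.py <<'E'
from h import *
def brassmask(im):
    h=cv2.cvtColor(im["pixels"],cv2.COLOR_RGB2HSV)
    m=cv2.inRange(h,(12,110,60),(30,255,255))
    n,l,st,c=cv2.connectedComponentsWithStats(m); k=1+np.argmax(st[1:,4]); return (l==k).astype(np.uint8),st[k]
E
python3 - <<'E'
from m import *
for n in("top","scene"):
    im=viewer.get_image(n)
    m,st=brassmask(im); print(n,st)
    c=max(cv2.findContours(m,0,1)[0],key=cv2.contourArea); e=cv2.fitEllipse(cv2.convexHull(c)); print(e,onplane(im,*e[0],.04),onplane(im,*e[0],.029))
    z=im["z_map"]; v,u=np.nonzero(m); P=np.array([depthpt(im,a,b) for a,b in zip(u,v)]); print(np.percentile(P,[2,50,98],axis=0).round(4).tolist())
    x,y,w,h=st[:4]; crop=im["pixels"][y-25:y+h+25,x-25:x+w+25]
    cv2.imwrite(f"pics/{n}_crop.png",cv2.resize(cv2.cvtColor(crop,cv2.COLOR_RGB2BGR),None,fx=6,fy=6,interpolation=cv2.INTER_CUBIC)[:600,:800]); print("crop org",x-25,y-25)
    if n=="top":
        for (x0,x1,y0,y1,l) in((20,215,150,345,"mic"),(200,250,90,125,"")):
            q=[depthpt(im,a,b) for a in range(x0,x1,3) for b in range(y0,y1,3) if z[b,a]>0]; q=np.array(q); print(l,"max z",q[:,2].max())
        q=np.array([depthpt(im,a,b) for a in range(0,640,2) for b in range(0,345,2) if z[b,a]>0])
        # tall things >0.08
        t=q[q[:,2]>.08]; 
        H={}
        for p in t: k=(round(p[0]/.05)*.05,round(p[1]/.05)*.05); H[k]=max(H.get(k,0),p[2])
        for xx in np.arange(.9,-.1,-.05): print("%.2f "%xx," ".join("%3d"%(1000*H.get((round(xx/.05)*.05,round(yy/.05)*.05),0)) for yy in np.arange(.4,-.5,-.05)))
E
```

```text
top [232 158  47  46 756]
((254.94732666015625, 180.3547821044922), (45.9316520690918, 46.495628356933594), 98.99336242675781) [ 0.54647804 -0.12932563  0.04      ] [ 0.54816319 -0.12752517  0.029     ]
[[0.5026, -0.1739, 0.0376], [0.5448, -0.1315, 0.0412], [0.5901, -0.0854, 0.0446]]
crop org 207 133
mic max z 0.2844877473290256
 max z 0.03760342292962893
0.90    0   0   0   0 126 127 128 126 126   0   0   0   0   0   0   0   0   0
0.85   80   0   0   0 127 144 147 128 125   0   0   0   0   0   0   0   0   0
0.80    0 106   0   0 128 141 146 130 122   0 231 233 234 236 237 240 242 243
0.75    0 136 113   0 127 128 129 128   0   0   0   0   0   0   0   0   0   0
0.70    0 138 160   0   0   0   0   0   0   0   0   0   0   0   0   0   0   0
0.65    0   0 163   0   0   0   0   0   0   0   0   0   0   0   0   0   0   0
0.60    0   0   0   0   0   0   0   0   0   0   0   0   0   0   0   0   0   0
0.55    0   0   0   0   0   0 282   0   0   0   0   0   0   0   0   0   0   0
0.50    0   0   0   0   0 284 285 167   0   0   0   0   0   0   0   0   0   0
0.45    0   0   0   0   0 285 284 171   
[... 424 characters left out ...]
  0
0.15    0   0   0   0   0   0   0   0   0   0   0   0   0   0   0   0   0   0
0.10    0   0   0   0   0   0   0   0   0   0   0   0   0   0   0   0   0   0
0.05    0   0   0   0   0   0   0   0   0   0   0   0   0   0   0   0   0   0
-0.00    0   0   0   0   0   0   0   0   0   0   0   0   0   0   0   0   0   0
-0.05    0   0   0   0   0   0   0   0   0   0   0   0   0   0   0   0   0   0
scene [214 192  53  47 997]
((240.13040161132812, 214.95982360839844), (46.40917205810547, 53.66139602661133), 77.64585876464844) [ 0.53650722 -0.12649906  0.04      ] [ 0.54502705 -0.12891174  0.029     ]
[[0.4968, -0.1715, 0.0255], [0.5221, -0.1199, 0.0395], [0.5868, -0.0838, 0.0427]]
crop org 189 167
```

```bash
ls pics
```

```text
scene0.png
scene_crop.png
top0.png
top_crop.png
wrist0.png
```

View crops.

View pics/top_crop.png

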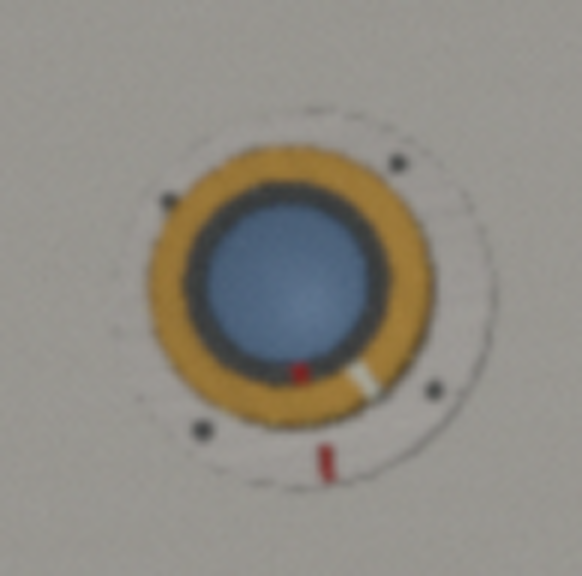

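View pics/scene_crop.png

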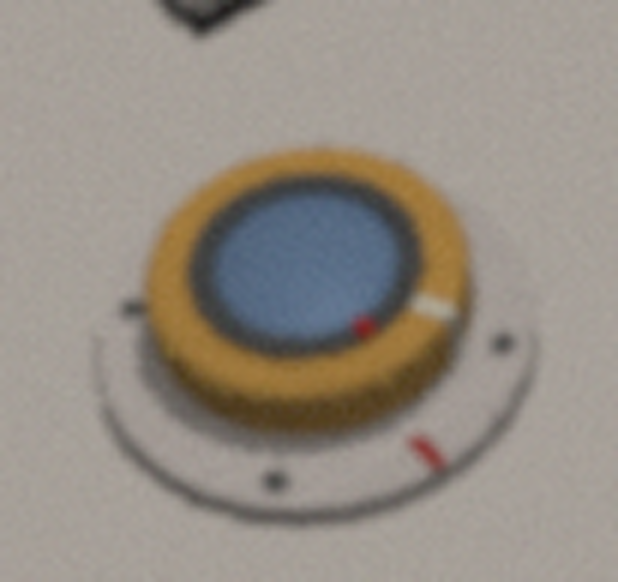

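White line at about (268,196) in the top view, and red marks at (257,195) on the sleeve and (261,210) on the flange. I'll write the angle measure and print the ring frame.

```bash
cat >> m.py <<'E'
def sat(im): return cv2.GaussianBlur(im["pixels"],(0,0),0.5).astype(float)
def sample(im,c,r,z,th):
    px=sat(im).astype(np.float32); 
    uv=np.array([[proj(im,(c[0]+q*np.cos(t),c[1]+q*np.sin(t),z)) for t in th] for q in r],np.float32)
    return cv2.remap(px,uv[...,0],uv[...,1],cv2.INTER_LINEAR)
def angles(im,c):
    th=np.deg2rad(np.arange(0,360,0.5)); 
    def peak(s,lo):
        s=np.clip(s-lo,0,None); k=np.argmax(s); w=np.array([s[(k+i)%720] for i in range(-24,25)]); 
        return (k+(w*np.arange(-24,25)).sum()/w.sum())*.5, s.max()
    ring=sample(im,c,np.arange(.037,.0465,.001),.04,th)
    b=ring[...,2].mean(0)/ring[...,0].mean(0).clip(1); w=peak(b,np.median(b)+.15)
    fl=sample(im,c,np.arange(.056,.0635,.001),.01,th); a=(fl[...,0]-fl[...,1]).mean(0); rf=peak(a,np.median(a)+15)
    sl=sample(im,c,np.arange(.0295,.034,.001),.042,th); a=(sl[...,0]-sl[...,1]).mean(0); rs=peak(a,np.median(a)+15)
    return w,rf,rs
def report():
    for n in("top","scene"):
        im=viewer.get_image(n); m,st=brassmask(im)
        # centre from sleeve inner hole/outer hull at its own height
        for c in [(0.5465,-0.1295)]:
            w,rf,rs=angles(im,c); d=lambda a:(a-rf[0]+180)%360-180
            print(n,"white %.1f(%.2f) redflange %.1f(%.0f) redsleeve %.1f(%.0f) | white-fl %.1f white-sl %.1f"%(w+rf+rs+(d(w[0]),(w[0]-rs[0]+180)%360-180)))
E
python3 - <<'E'
from m import *
report()
for n in("top","scene"):
    im=viewer.get_image(n); o=im["pixels"].copy(); o=cv2.resize(o,None,fx=4,fy=4,interpolation=cv2.INTER_CUBIC)
    c=(.5465,-.1295)
    for r,z in((.048,.04),(.035,.042),(.066,.01),(.027,.042)):
        for t in np.arange(0,6.28,.15):
            u,v=proj(im,(c[0]+r*np.cos(t),c[1]+r*np.sin(t),z)); cv2.circle(o,(int(4*u+2),int(4*v+2)),1,(0,255,0),-1)
    u,v=map(int,proj(im,(*c,.04))); cv2.imwrite(f"pics/{n}_ov.png",cv2.cvtColor(o[4*v-220:4*v+220,4*u-250:4*u+250],cv2.COLOR_RGB2BGR))
s=telemetry.get_state(); M=R.from_rotvec(s["tool_rot"]).as_matrix(); print(M.round(3).tolist())
E
```

```text
top white 218.4(0.30) redflange 188.1(36) redsleeve 187.6(45) | white-fl 30.3 white-sl 30.8
scene white 218.1(0.23) redflange 189.3(39) redsleeve 189.3(41) | white-fl 28.8 white-sl 28.8
[[0.0, -0.914, 0.405], [-0.0, 0.405, 0.914], [-1.0, -0.0, -0.0]]
```

View pics/top_ov.png

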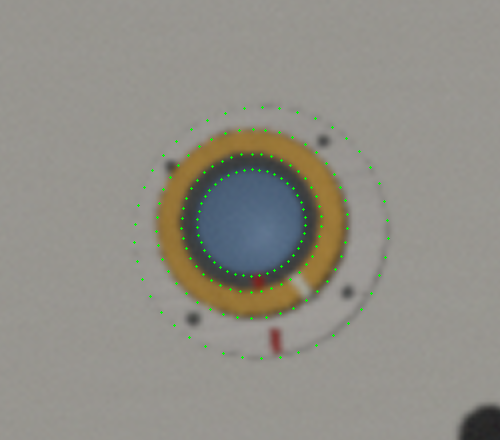

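View pics/scene_ov.png

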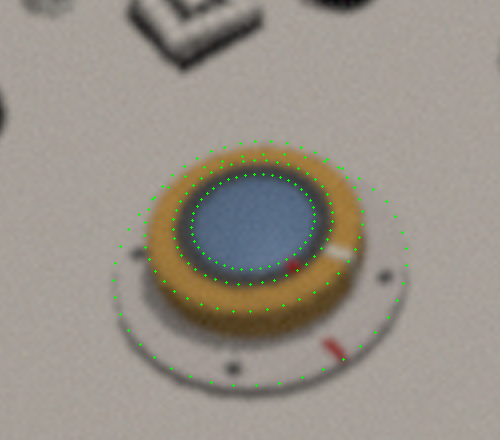

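Brass angle is about 29-30° (0.52 rad), so I need to turn about +690°. The red line bears about 188°, and the ring axis is near (0.5465, -0.1295). First I'll raise, then cross the microscope (0.285 m tall) at height.

```bash
python3 -m creep '[{"fingers":0,"x":-1},{"fingers":0,"x":-2},{"fingers":0,"x":-3},{"fingers":0,"x":-4},{"fingers":0,"x":-5},{"fingers":0,"x":-5},{"fingers":0,"x":-5,"twist":1},{"fingers":0,"x":-5,"twist":2}]' 10; python3 -c "
from h import *
s=telemetry.get_state();print(s['joint_positions'],s['position'],s['ft_force'])"
```

```text
[-1.13989109  0.32106664 -0.07010923  1.45058163  0.02260826  1.37079513
 -0.05691277] [0.26316052 0.5943251  0.22250225] [ 0.28835774  0.23995377 -0.60949264]$[0]: bad value
```

```bash
python3 -m creep '[{"fingers":0,"x":-1,"y":0,"z":0,"twist":0},{"fingers":0,"x":-2,"y":0,"z":0,"twist":0},{"fingers":0,"x":-3,"y":0,"z":0,"twist":0},{"fingers":0,"x":-4,"y":0,"z":0,"twist":0},{"fingers":0,"x":-5,"y":0,"z":0,"twist":0},{"fingers":0,"x":-5,"y":0,"z":0,"twist":1},{"fingers":0,"x":-5,"y":0,"z":0,"twist":2}]' 10; python3 -c "
from h import *
s=telemetry.get_state();print(s['joint_positions'],s['position'],s['ft_force'])"
```

```text
time: 1.03
position: [0.2635, 0.5953, 0.4267]
tool_rot: [-0.756, 1.428, 0.764]
ft_force: [0.3, -0.4, -0.1]
grip_width: 0.556
[-1.16720916  0.3156821  -0.04007762  1.05662339  0.0127288   1.76243599
 -0.22739296] [0.26350694 0.59526788 0.42666138] [ 0.34669342 -0.42154726 -0.1361743 ]
```

```bash
python3 -m creep '[{"fingers":0,"x":0,"y":-4,"z":-3,"twist":2},{"fingers":0,"x":0,"y":-4,"z":-3,"twist":3},{"fingers":0,"x":0,"y":-4,"z":-3,"twist":4},{"fingers":0,"x":0,"y":-4,"z":-3,"twist":4},{"fingers":0,"x":0,"y":-4,"z":-3,"twist":4},{"fingers":0,"x":0,"y":-8,"z":-6,"twist":5},{"fingers":0,"x":0,"y":-8,"z":-6,"twist":6},{"fingers":0,"x":0,"y":-8,"z":-6,"twist":7},{"fingers":0,"x":0,"y":-8,"z":-6,"twist":8},{"fingers":0,"x":0,"y":-8,"z":-6,"twist":8},{"fingers":0,"x":0,"y":-17.36,"z":-13.14,"twist":9},{"fingers":0,"x":0,"y":-17.36,"z":-13.14,"twist":10},{"fingers":0,"x":0,"y":-17.36,"z":-13.14,"twist":11.22},{"fingers":0,"x":0,"y":-17.36,"z":-13.14,"twist":11.22},{"fingers":0,"x":0,"y":-17.36,"z":-13.14,"twist":11.22},{"fingers":0,"x":0,"y":-17.36,"z":-13.14,"twist":11.22},{"fingers":0,"x":0,"y":-17.36,"z":-13.14,"twist":11.22},{"fingers":0,"x":0,"y":-17.36,"z":-13.14,"twist":11.22},{"fingers":0,"x":0,"y":-17.36,"z":-13.14,"twist":11.22},{"fingers":0,"x":0,"y":-17.36,"z":-13.14,"twist":11.22}]'; python3 -c "
from h import *
s=telemetry.get_state();print(s['joint_positions'],s['position'],s['ft_force'])"
```

```text
time: 2.7
position: [0.5294, -0.1796, 0.4233]
tool_rot: [-0.001, 1.569, 0.001]
ft_force: [0.7, 0.1, -0.1]
grip_width: 0.007
[-0.4306012   0.12158498  0.80859037  1.33502724 -0.09001769  1.72013954
  0.36208166] [ 0.52938745 -0.17958481  0.42327354] [ 0.68748392  0.09791457 -0.13716285]
```

```bash
python3 - <<'E'
from m import *
for n in("wrist","scene","top"):
    im=viewer.get_image(n); save(im,n+"1")
s=telemetry.get_state();print(s['joint_positions'],s['position'],s['qd'])
E
```

```text
[-0.42859377  0.12389159  0.80905824  1.3360928  -0.0875511   1.72010039
  0.35638917] [ 0.52869583 -0.18149121  0.42182178] [-0.0474453  -0.04431238 -0.07195646  0.01665543 -0.01493802  0.01360553
 -0.02326304]
```

View pics/wrist1.png

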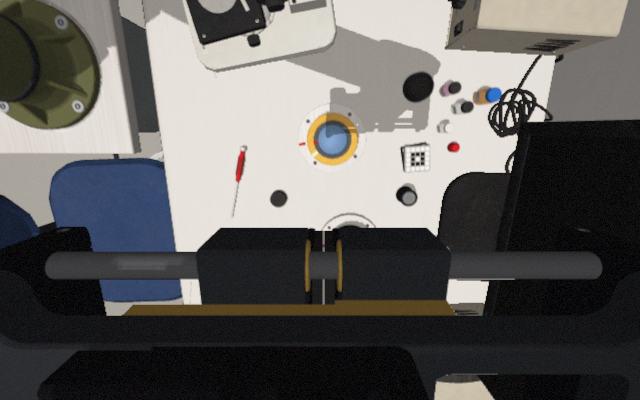

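View pics/scene1.png

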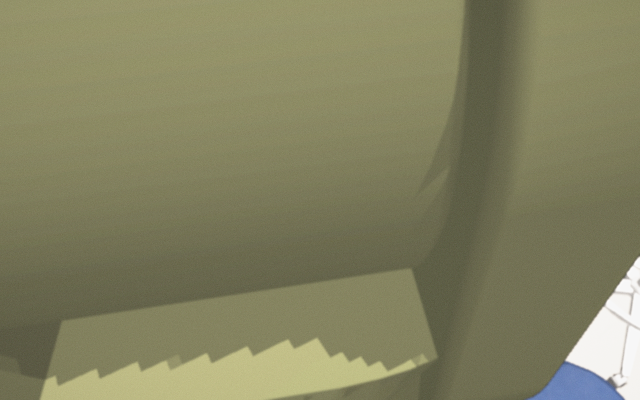

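View pics/top1.png

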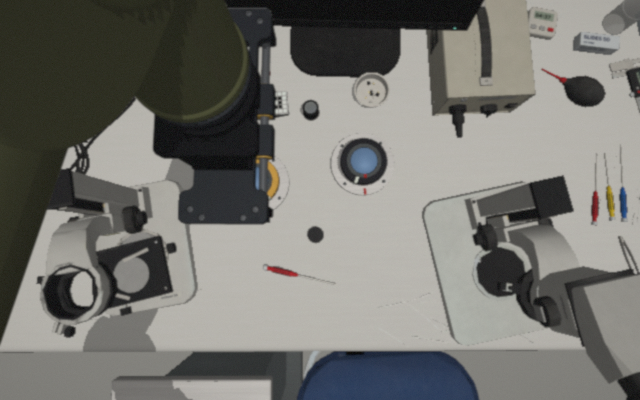

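The wrist camera sits on the tool's +y side and sees the brass ring at (333,138) above the gripper. The microscope is left of the ring, so I'll stroke on the half of the ring away from it, at bearings 180° → 270° → 360°. I'll refine the axis with the wrist camera.

```bash
cat >> m.py <<'E'
def wr(name=None):
    s=telemetry.get_state(); im=viewer.get_image("wrist"); m,st=brassmask(im)
    c=max(cv2.findContours(m,0,1)[0],key=cv2.contourArea); e=cv2.fitEllipse(cv2.convexHull(c))
    # ring-top hole (sleeve) by blue lens
    h=cv2.cvtColor(im["pixels"],cv2.COLOR_RGB2HSV); b=cv2.inRange(h,(98,60,60),(118,255,255)); b[:, :]&=(cv2.dilate(m,np.ones((45,45)))*255)
    print("tcp",s["position"].round(4),"f",s["ft_force"].round(2),"ring ell",np.round(e[0],1),np.round(e[1],1),"@.04",onplane(im,*e[0],.04).round(4))
    cs=cv2.findContours(b,0,1)[0]
    if cs:
        k=max(cs,key=cv2.contourArea); e2=cv2.fitEllipse(k); print(" lens",np.round(e2[0],1),np.round(e2[1],1),onplane(im,*e2[0],.0405).round(4))
    if name: save(im,name)
    return im,e
E
python3 - <<'E'
from m import *
im,e=wr()
v,u=np.nonzero(brassmask(im)[0]); P=np.array([depthpt(im,a,b) for a,b in zip(u,v)]); print(np.percentile(P,[3,50,97],axis=0).round(4).tolist())
c=onplane(im,*e[0],.04)[:2]
print(angles(im,c), im["xyz"],R.from_matrix(att(im)).as_matrix().round(3).tolist())
E
```

```text
tcp [ 0.5287 -0.1815  0.4218] f [-0.14  0.97  0.35] ring ell [293.  309.8] [ 22.3 369.9] @.04 [ 0.4617 -0.4915  0.04  ]
 lens [141.9 291.5] [18.7 98.7] [ 0.1441 -0.4446  0.0405]
[[0.4833, -0.1584, 0.5151], [0.5276, -0.1574, 0.5192], [0.5605, -0.1565, 0.5219]]
((np.float64(216.9669940421162), np.float32(0.03916526)), (np.float64(60.19176332221667), np.float32(11.179871)), (np.float64(169.10353606363438), np.float32(5.563965))) [ 0.53033909 -0.11275569  0.58362689] [[1.0, 0.007, 0.003], [-0.008, 0.968, 0.253], [-0.001, -0.253, 0.968]]
```

```bash
sed -i 's/im=viewer.get_image("wrist"); m,st=brassmask(im)/im=viewer.get_image("wrist"); im={**im,"pixels":im["pixels"].copy()}; im["pixels"][218:]=0; m,st=brassmask(im)/' m.py
python3 - <<'E'
from m import *
im,e=wr()
c=onplane(im,*e[0],.04)[:2]
print(angles(im,c)); print(angles(im,(.5465,-.1295)))
E
```

```text
tcp [ 0.529  -0.1788  0.4221] f [0.21 0.48 0.3 ] ring ell [332.5 138. ] [50.6 51.9] @.04 [ 0.5471 -0.1278  0.04  ]
 lens [332.6 138.6] [28.9 29.5] [ 0.5471 -0.1288  0.0405]
((np.float64(220.13424133718635), np.float32(0.41148955)), (np.float64(190.55644517779888), np.float32(119.025024)), (np.float64(191.49944597088748), np.float32(122.234474)))
((np.float64(218.8232804613356), np.float32(0.41219473)), (np.float64(189.04373813878624), np.float32(116.784)), (np.float64(188.56923563620737), np.float32(123.13047)))
```

Wrist view agrees: axis (0.547, -0.129). Now I'll go to the -x side of the ring and descend part of the way.

```bash
python3 -m creep '[{"fingers":0,"x":0,"y":1.25,"z":-1.7,"twist":0},{"fingers":0,"x":0,"y":1.25,"z":-1.7,"twist":0},{"fingers":0,"x":2,"y":1.25,"z":-1.7,"twist":0},{"fingers":0,"x":4,"y":1.25,"z":-1.7,"twist":0},{"fingers":0,"x":6,"y":1.25,"z":-1.7,"twist":0},{"fingers":0,"x":6,"y":1.25,"z":-1.7,"twist":0},{"fingers":0,"x":8,"y":1.25,"z":-1.7,"twist":0},{"fingers":0,"x":8,"y":1.25,"z":-1.7,"twist":0},{"fingers":0,"x":8,"y":1.25,"z":-1.7,"twist":0},{"fingers":0,"x":8,"y":1.25,"z":-1.7,"twist":0},{"fingers":0,"x":8,"y":1.25,"z":-1.7,"twist":0},{"fingers":0,"x":8,"y":1.25,"z":-1.7,"twist":0}]'; python3 - <<'E'
from m import *
s=telemetry.get_state();print(s['joint_positions'],s['tool_rot'])
im,e=wr("wrist2"); save(viewer.get_image("wrist"),"wrist2b"); wr(); wr(); wr()
E
```

```text
time: 3.95
position: [0.4606, -0.126, 0.1025]
tool_rot: [-0.002, 1.573, 0.003]
ft_force: [0.2, 0.3, 0.6]
grip_width: 0.006
[-0.53727442  0.05041401  0.77499539  2.034905   -0.0402491   1.0728713
  0.25957899] [-0.0020925   1.57259429  0.0029293 ]
tcp [ 0.4606 -0.126   0.1025] f [0.22 0.34 0.61] ring ell [426.2 212. ] [106.7 118.6] @.04 [ 0.5447 -0.1228  0.04  ]
 lens [429.7 204.7] [32.4 67.6] [ 0.5467 -0.1166  0.0405]
tcp [ 0.4631 -0.127   0.1049] f [-0.31  0.33 -0.07] ring ell [421.5 209.2] [104.3 116.9] @.04 [ 0.5446 -0.1223  0.04  ]
 lens [424.7 203.9] [35.1 66.4] [ 0.5467 -0.1177  0.0405]
tcp [ 0.4634 -0.1273  0.1052] f [-0.62  0.83 -0.22] ring ell [420.9 208.9] [104.6 116.7] @.04 [ 0.5445 -0.1225  0.04  ]
 lens [424.2 203.6] [35.4 66.5] [ 0.5467 -0.1179  0.0405]
tcp [ 0.4633 -0.1274  0.1051] f [-0.91  0.25 -0.63] ring ell [420.9 208.4] [104.  116.8] @.04 [ 0.5444 -0.1222  0.04  ]
 lens [424.1 203.5] [35.8 66.4] [ 0.5465 -0.118   0.0405]
```

View pics/wrist2b.png

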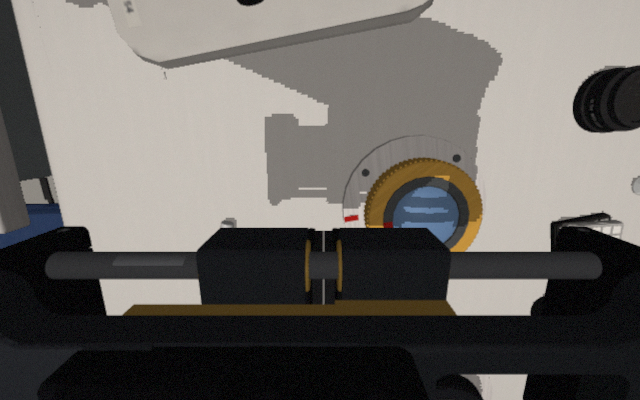

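Descending to rim height (TCP ~0.026), then feeling forward in small steps.

```bash
python3 -m creep '[{"fingers":0,"x":1,"y":0,"z":0,"twist":0},{"fingers":0,"x":2,"y":0,"z":0,"twist":0},{"fingers":0,"x":2,"y":0,"z":0.3,"twist":0},{"fingers":0,"x":2,"y":0,"z":0.3,"twist":0},{"fingers":0,"x":2,"y":0,"z":0.3,"twist":0},{"fingers":0,"x":2,"y":0,"z":0.3,"twist":0}]'
python3 -m creep '[{"fingers":0,"x":0,"y":0,"z":0.1,"twist":0},{"fingers":0,"x":0,"y":0,"z":0.1,"twist":0},{"fingers":0,"x":0,"y":0,"z":0.1,"twist":0}]'
python3 -m creep '[{"fingers":0,"x":0,"y":0,"z":0.05,"twist":0},{"fingers":0,"x":0,"y":0,"z":0.05,"twist":0},{"fingers":0,"x":0,"y":0,"z":0.05,"twist":0}]'
python3 -m creep '[{"fingers":0,"x":0,"y":0,"z":0.05,"twist":0},{"fingers":0,"x":0,"y":0,"z":0.05,"twist":0},{"fingers":0,"x":0,"y":0,"z":0.05,"twist":0}]'
```

```text
time: 4.7
position: [0.4746, -0.1281, 0.0242]
tool_rot: [-0.0, 1.568, 0.0]
ft_force: [-0.1, 0.2, -0.4]
grip_width: 0.008
time: 4.95
position: [0.478, -0.1277, 0.0234]
tool_rot: [-0.0, 1.569, 0.001]
ft_force: [-0.2, 0.4, -0.5]
grip_width: 0.007
time: 5.2
position: [0.4793, -0.1277, 0.0227]
tool_rot: [-0.0, 1.571, 0.0]
ft_force: [0.6, -0.1, 0.3]
grip_width: 0.007
time: 5.45
position: [0.4813, -0.1278, 0.0225]
tool_rot: [-0.0, 1.571, 0.0]
ft_force: [-0.8, 0.2, 0.8]
grip_width: 0.002
```

```bash

python3 -m creep '[{"fingers":0,"x":-0.05,"y":0,"z":0.05,"twist":0},{"fingers":0,"x":-0.05,"y":0,"z":0.05,"twist":0},{"fingers":0,"x":-0.05,"y":0,"z":0.05,"twist":0}]'
python3 -m creep '[{"fingers":0,"x":0,"y":0,"z":0.05,"twist":0},{"fingers":0,"x":0,"y":0,"z":0.05,"twist":0},{"fingers":0,"x":0,"y":0,"z":0.05,"twist":0}]'
python3 -m creep '[{"fingers":0,"x":0,"y":0,"z":0.05,"twist":0},{"fingers":0,"x":0,"y":0,"z":0.05,"twist":0},{"fingers":0,"x":0,"y":0,"z":0.05,"twist":0}]'
```

```text
time: 5.7
position: [0.4835, -0.1278, 0.0247]
tool_rot: [-0.0, 1.57, 0.0]
ft_force: [-0.1, 0.7, 0.2]
grip_width: 0.006
time: 5.95
position: [0.4853, -0.1278, 0.0245]
tool_rot: [-0.0, 1.571, 0.0]
ft_force: [-0.1, -0.1, -0.4]
grip_width: 0.004
time: 6.2
position: [0.4873, -0.1278, 0.0246]
tool_rot: [-0.0, 1.571, 0.0]
ft_force: [0.8, 0.0, -0.7]
grip_width: 0.006
```

```bash

python3 -m creep '[{"fingers":0,"x":0,"y":0,"z":0.05,"twist":0},{"fingers":0,"x":0,"y":0,"z":0.05,"twist":0},{"fingers":0,"x":0,"y":0,"z":0.05,"twist":0}]'
python3 -m creep '[{"fingers":0,"x":0,"y":0,"z":0.05,"twist":0},{"fingers":0,"x":0,"y":0,"z":0.05,"twist":0},{"fingers":0,"x":0,"y":0,"z":0.05,"twist":0}]'
python3 - <<'E'
from m import *
save(viewer.get_image("wrist"),"wrist3")
im=viewer.get_image("top"); save(im,"top3")
E
```

```text
time: 6.45
position: [0.4889, -0.1277, 0.0244]
tool_rot: [-0.0, 1.572, 0.0]
ft_force: [-1.2, 0.2, -0.3]
grip_width: 0.0
time: 6.7
position: [0.4889, -0.1277, 0.0241]
tool_rot: [0.001, 1.576, 0.001]
ft_force: [-7.1, -0.6, 5.2]
grip_width: 0.004
```

View pics/wrist3.png

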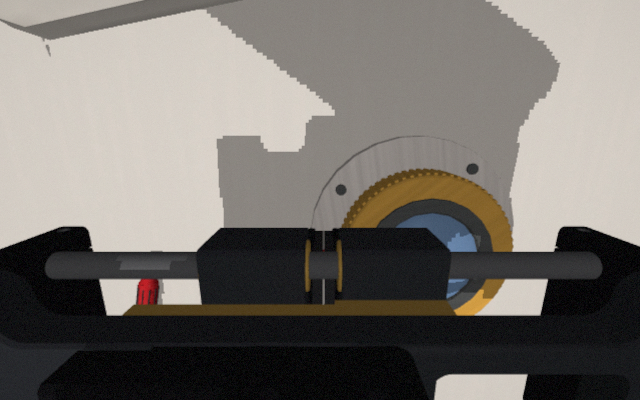

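View pics/top3.png

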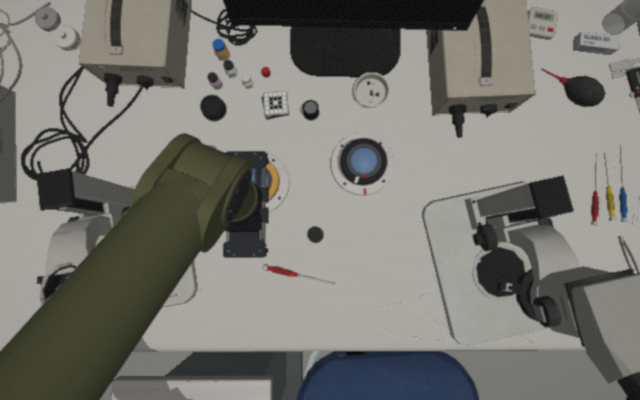

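Contact at TCP x≈0.489, so the finger half-thickness is about 10 mm. A 2 mm press gives about 7 N. First quarter stroke, then I'll check.

```bash

python3 -m creep '[{"fingers":0,"x":0,"y":-0.13,"z":0,"twist":0},{"fingers":0,"x":0,"y":-0.27,"z":0,"twist":0},{"fingers":0,"x":0,"y":-0.42,"z":0.02,"twist":0},{"fingers":0,"x":0,"y":-0.57,"z":0.04,"twist":0},{"fingers":0,"x":0,"y":-0.71,"z":0.1,"twist":0},{"fingers":0,"x":0,"y":-0.845,"z":0.155,"twist":0},{"fingers":0,"x":0,"y":-1.08,"z":0.34,"twist":0},{"fingers":0,"x":0,"y":-1.265,"z":0.575,"twist":0},{"fingers":0,"x":0,"y":-1.38,"z":0.85,"twist":0},{"fingers":0,"x":0,"y":-1.42,"z":1.15,"twist":0},{"fingers":0,"x":0,"y":-1.42,"z":1.15,"twist":0}]'
python3 - <<'E'
from m import *
im=viewer.get_image("wrist"); save(im,"wrist4")
s=telemetry.get_state(); print(s["position"],s["ft_force"])
for c in((.547,-.129),): print(angles(im,c))
E
```

```text
time: 7.72
position: [0.5387, -0.1884, 0.0244]
tool_rot: [-0.004, 1.569, -0.005]
ft_force: [1.7, -5.9, -4.5]
grip_width: 0.004
[ 0.53814921 -0.18833227  0.02437846] [ 0.83464815 -7.35964738 -4.09201545]
((np.float64(329.9519759299787), np.float32(0.4344405)), (np.float64(189.39312186880287), np.float32(73.540344)), (np.float64(189.54690915514806), np.float32(144.86572)))
```

View pics/wrist4.png

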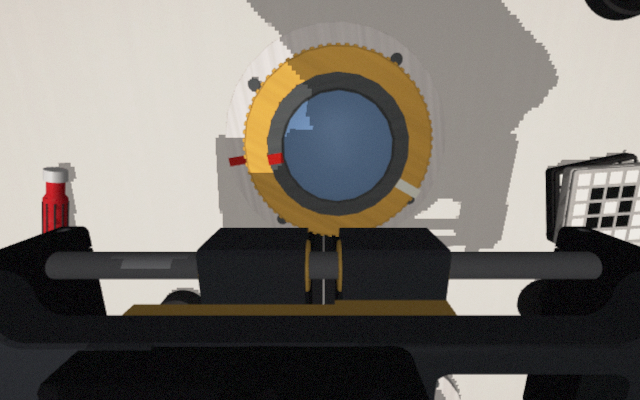

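Excellent: the ring followed without slip. White now bears 330° against red 189.5°, so the angle is about 140.5°. Finishing this stroke to the +x side and lifting off.

```bash

python3 -m creep '[{"fingers":0,"x":0,"y":0,"z":0.25,"twist":0},{"fingers":0,"x":0,"y":0,"z":0.5,"twist":0},{"fingers":0,"x":0,"y":0.04,"z":0.8,"twist":0},{"fingers":0,"x":0,"y":0.155,"z":1.075,"twist":0},{"fingers":0,"x":0,"y":0.34,"z":1.31,"twist":0},{"fingers":0,"x":0,"y":0.575,"z":1.495,"twist":0},{"fingers":0,"x":0,"y":0.85,"z":1.61,"twist":0},{"fingers":0,"x":0,"y":1.15,"z":1.65,"twist":0},{"fingers":0,"x":0,"y":1.5,"z":1.65,"twist":0},{"fingers":0,"x":0,"y":1.5,"z":1.65,"twist":0}]'
python3 -m creep '[{"fingers":0,"x":0,"y":0,"z":0.4,"twist":0},{"fingers":0,"x":0,"y":-1,"z":0.4,"twist":0},{"fingers":0,"x":0,"y":-1.6,"z":0,"twist":0},{"fingers":0,"x":0,"y":-2,"z":-0.4,"twist":0},{"fingers":0,"x":0,"y":-2,"z":-1.3,"twist":0},{"fingers":0,"x":0,"y":-2,"z":-1.5,"twist":0},{"fingers":0,"x":0,"y":-2,"z":-1.5,"twist":0}]'
python3 - <<'E'
from m import *
im=viewer.get_image("wrist"); save(im,"wrist5")
s=telemetry.get_state(); print(s["position"],s["ft_force"],s["joint_positions"])
for c in((.547,-.129),): print(angles(im,c))
E
```

```text
time: 8.6
position: [0.6033, -0.1187, 0.0241]
tool_rot: [-0.002, 1.572, 0.007]
ft_force: [-0.1, 0.6, -0.5]
grip_width: 0.003
time: 9.18
position: [0.5395, -0.2049, 0.0241]
tool_rot: [0.004, 1.573, -0.001]
ft_force: [-1.4, 0.2, 0.4]
grip_width: 0.006
[ 0.54230625 -0.20412871  0.02471164] [1.07931403 0.01793743 0.55927184] [-0.29202719  0.42810942  0.73076785  1.85866177 -0.34117165  0.98330336
  0.5856162 ]
((np.float64(19.30956136493128), np.float32(0.43954876)), (np.float64(189.37785984763104), np.float32(130.76459)), (np.float64(189.50646788789203), np.float32(144.23468)))
```

View pics/wrist5.png

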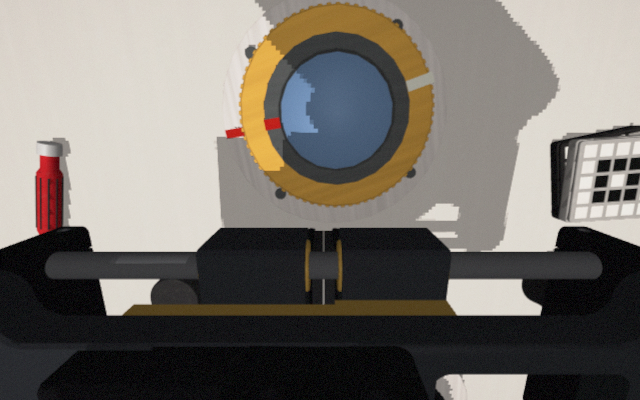

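Angle is now about 190°, so contact faded on the +x side (force ~0 there). I'll press ~3 mm deeper on that side. Going back round to the -x side and pressing on.

```bash

python3 -m creep '[{"fingers":0,"x":0,"y":0,"z":-0.9,"twist":0},{"fingers":0,"x":0,"y":0.6,"z":-1.5,"twist":0},{"fingers":0,"x":0,"y":1.3,"z":-1.7,"twist":0},{"fingers":0,"x":0,"y":2.1,"z":-1.7,"twist":0},{"fingers":0,"x":0,"y":2.1,"z":-1.7,"twist":0},{"fingers":0,"x":0,"y":2.1,"z":-1.5,"twist":0},{"fingers":0,"x":0,"y":2.1,"z":-1.3,"twist":0},{"fingers":0,"x":0,"y":2.1,"z":-1.3,"twist":0}]'
python3 -m creep '[{"fingers":0,"x":0,"y":-0.23,"z":0,"twist":0},{"fingers":0,"x":0,"y":-0.46,"z":0,"twist":0},{"fingers":0,"x":0,"y":-0.76,"z":0.04,"twist":0},{"fingers":0,"x":0,"y":-1.04,"z":0.155,"twist":0},{"fingers":0,"x":0,"y":-1.275,"z":0.34,"twist":0},{"fingers":0,"x":0,"y":-1.46,"z":0.575,"twist":0},{"fingers":0,"x":0,"y":-1.57,"z":0.85,"twist":0},{"fingers":0,"x":0,"y":-1.61,"z":1.15,"twist":0},{"fingers":0,"x":0,"y":-1.61,"z":1.4,"twist":0},{"fingers":0,"x":0,"y":-1.6,"z":1.65,"twist":0},{"fingers":0,"x":0,"y":-1.55,"z":1.94,"twist":0},{"fingers":0,"x":0,"y":-1.415,"z":2.2,"twist":0},{"fingers":0,"x":0,"y":-1.23,"z":2.42,"twist":0},{"fingers":0,"x":0,"y":-1.0,"z":2.58,"twist":0},{"fingers":0,"x":0,"y":-0.74,"z":2.69,"twist":0},{"fingers":0,"x":0,"y":-0.46,"z":2.725,"twist":0},{"fingers":0,"x":0,"y":-0.1,"z":2.725,"twist":0},{"fingers":0,"x":0,"y":-0.1,"z":2.725,"twist":0}]'
python3 -m creep '[{"fingers":0,"x":0,"y":0,"z":0.47,"twist":0},{"fingers":0,"x":0,"y":-1,"z":0.47,"twist":0},{"fingers":0,"x":0,"y":-1.6,"z":0.1,"twist":0},{"fingers":0,"x":0,"y":-2,"z":-0.4,"twist":0},{"fingers":0,"x":0,"y":-2,"z":-1.3,"twist":0},{"fingers":0,"x":0,"y":-2,"z":-1.425,"twist":0},{"fingers":0,"x":0,"y":-2,"z":-1.425,"twist":0}]'
python3 - <<'E'
from m import *
im=viewer.get_image("wrist"); save(im,"wrist6")
s=telemetry.get_state(); print(s["position"],s["ft_force"],s["joint_positions"])
for c in((.547,-.129),): print(angles(im,c))
E
```

```text
time: 9.9
position: [0.4889, -0.1206, 0.024]
tool_rot: [0.0, 1.579, 0.001]
ft_force: [-9.2, 0.2, 7.0]
grip_width: 0.006
time: 11.4
position: [0.6029, -0.1186, 0.0249]
tool_rot: [-0.002, 1.568, 0.007]
ft_force: [4.3, 1.7, 0.3]
grip_width: 0.007
time: 11.98
position: [0.54, -0.2034, 0.0239]
tool_rot: [0.004, 1.574, 0.001]
ft_force: [0.1, 0.0, 0.2]
grip_width: 0.006
[ 0.54266634 -0.20291237  0.02442855] [0.15717554 0.22665795 0.4653112 ] [-0.29484214  0.42985624  0.73264274  1.85802038 -0.34386182  0.9847252
  0.58689382]
((np.float64(245.75265063863614), np.float32(0.4361224)), (np.float64(189.35579674786518), np.float32(129.46155)), (np.float64(189.53126994580217), np.float32(144.03076)))
```

View pics/wrist6.png

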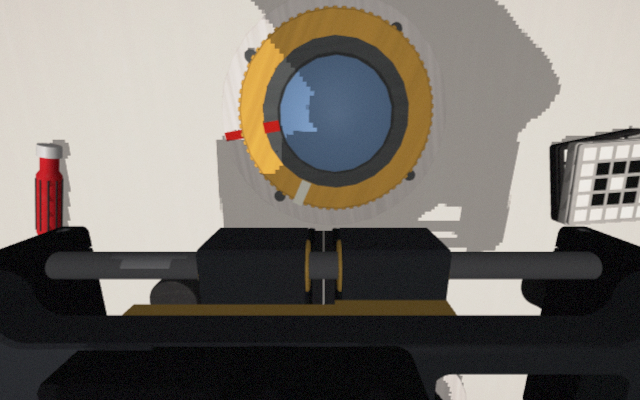

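Angle now about 416° (56° past one turn). Repeating the same full stroke (≈+226°).

```bash

python3 -m creep '[{"fingers":0,"x":0,"y":0,"z":-0.9,"twist":0},{"fingers":0,"x":0,"y":0.6,"z":-1.5,"twist":0},{"fingers":0,"x":0,"y":1.3,"z":-1.7,"twist":0},{"fingers":0,"x":0,"y":2.1,"z":-1.7,"twist":0},{"fingers":0,"x":0,"y":2.1,"z":-1.7,"twist":0},{"fingers":0,"x":0,"y":2.1,"z":-1.5,"twist":0},{"fingers":0,"x":0,"y":2.1,"z":-1.3,"twist":0},{"fingers":0,"x":0,"y":2.1,"z":-1.3,"twist":0}]'
python3 -m creep '[{"fingers":0,"x":0,"y":-0.23,"z":0,"twist":0},{"fingers":0,"x":0,"y":-0.46,"z":0,"twist":0},{"fingers":0,"x":0,"y":-0.76,"z":0.04,"twist":0},{"fingers":0,"x":0,"y":-1.04,"z":0.155,"twist":0},{"fingers":0,"x":0,"y":-1.275,"z":0.34,"twist":0},{"fingers":0,"x":0,"y":-1.46,"z":0.575,"twist":0},{"fingers":0,"x":0,"y":-1.57,"z":0.85,"twist":0},{"fingers":0,"x":0,"y":-1.61,"z":1.15,"twist":0},{"fingers":0,"x":0,"y":-1.61,"z":1.4,"twist":0},{"fingers":0,"x":0,"y":-1.6,"z":1.65,"twist":0},{"fingers":0,"x":0,"y":-1.55,"z":1.94,"twist":0},{"fingers":0,"x":0,"y":-1.415,"z":2.2,"twist":0},{"fingers":0,"x":0,"y":-1.23,"z":2.42,"twist":0},{"fingers":0,"x":0,"y":-1.0,"z":2.58,"twist":0},{"fingers":0,"x":0,"y":-0.74,"z":2.69,"twist":0},{"fingers":0,"x":0,"y":-0.46,"z":2.725,"twist":0},{"fingers":0,"x":0,"y":-0.1,"z":2.725,"twist":0},{"fingers":0,"x":0,"y":-0.1,"z":2.725,"twist":0}]'
python3 -m creep '[{"fingers":0,"x":0,"y":0,"z":0.47,"twist":0},{"fingers":0,"x":0,"y":-1,"z":0.47,"twist":0},{"fingers":0,"x":0,"y":-1.6,"z":0.1,"twist":0},{"fingers":0,"x":0,"y":-2,"z":-0.4,"twist":0},{"fingers":0,"x":0,"y":-2,"z":-1.3,"twist":0},{"fingers":0,"x":0,"y":-2,"z":-1.425,"twist":0},{"fingers":0,"x":0,"y":-2,"z":-1.425,"twist":0}]'
python3 - <<'E'
from m import *
im=viewer.get_image("wrist"); save(im,"wrist7")
s=telemetry.get_state(); print(s["position"],s["ft_force"],s["joint_positions"])
for c in((.547,-.129),): print(angles(im,c))
E
```

```text
time: 12.7
position: [0.489, -0.1203, 0.024]
tool_rot: [0.0, 1.58, 0.002]
ft_force: [-9.4, 1.7, 7.0]
grip_width: 0.007
time: 14.2
position: [0.6029, -0.1187, 0.0248]
tool_rot: [-0.002, 1.568, 0.007]
ft_force: [5.2, 1.7, -2.0]
grip_width: 0.003
time: 14.78
position: [0.5399, -0.2038, 0.0239]
tool_rot: [0.004, 1.574, 0.001]
ft_force: [0.2, 1.0, -0.6]
grip_width: 0.007
[ 0.5425986  -0.20318442  0.02447763] [0.66664761 0.83159316 0.39516418] [-0.29705486  0.43081909  0.73605544  1.85799207 -0.3456979   0.98521528
  0.58856929]
((np.float64(119.56734850641507), np.float32(0.44272447)), (np.float64(189.39247979438005), np.float32(131.0774)), (np.float64(189.51682672197032), np.float32(144.21191)))
```

View pics/wrist7.png

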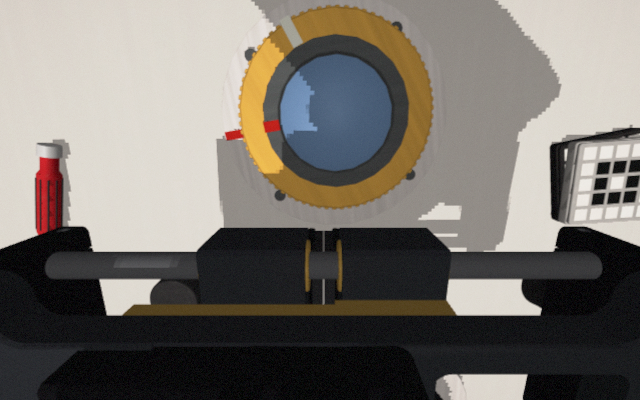

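White at 119.6°, total about 650°; +70° remaining. I'll make a partial stroke (~58°) on the near side, then fine-tune.

```bash

python3 -m creep '[{"fingers":0,"x":0,"y":0.07,"z":-0.5,"twist":0},{"fingers":0,"x":0,"y":0.07,"z":-0.98,"twist":0},{"fingers":0,"x":0,"y":0.38,"z":-0.875,"twist":0},{"fingers":0,"x":0,"y":0.64,"z":-0.725,"twist":0},{"fingers":0,"x":0,"y":0.64,"z":-0.725,"twist":0},{"fingers":0,"x":0,"y":0.59,"z":-0.59,"twist":0},{"fingers":0,"x":0,"y":0.53,"z":-0.45,"twist":0},{"fingers":0,"x":0,"y":0.5,"z":-0.3,"twist":0},{"fingers":0,"x":0,"y":0.49,"z":-0.15,"twist":0},{"fingers":0,"x":0,"y":0.49,"z":0.1,"twist":0},{"fingers":0,"x":0,"y":0.49,"z":0.35,"twist":0},{"fingers":0,"x":0,"y":0.49,"z":0.35,"twist":0},{"fingers":0,"x":0,"y":0.49,"z":0.35,"twist":0}]'
python3 -m creep '[{"fingers":0,"x":0,"y":-0.25,"z":0,"twist":0},{"fingers":0,"x":0,"y":-0.49,"z":0,"twist":0},{"fingers":0,"x":0,"y":-0.49,"z":0,"twist":0}]'
python3 - <<'E'
from m import *
im=viewer.get_image("wrist"); save(im,"wrist8")
s=telemetry.get_state(); print(s["position"],s["ft_force"])
for c in((.547,-.129),): print(angles(im,c))
E
```

```text
time: 15.92
position: [0.5608, -0.1877, 0.0251]
tool_rot: [-0.007, 1.567, -0.004]
ft_force: [2.0, -8.1, -4.7]
grip_width: 0.006
time: 16.17
position: [0.5581, -0.206, 0.0248]
tool_rot: [-0.001, 1.57, -0.001]
ft_force: [0.3, 0.3, 0.3]
grip_width: 0.007
[ 0.55778576 -0.20512111  0.02463895] [-0.40942295 -0.61721898 -0.49050873]
((np.float64(181.63296903354794), np.float32(0.46875897)), (np.float64(189.27716143468447), np.float32(97.342834)), (np.float64(189.49898609810947), np.float32(145.82755)))
```

View pics/wrist8.png

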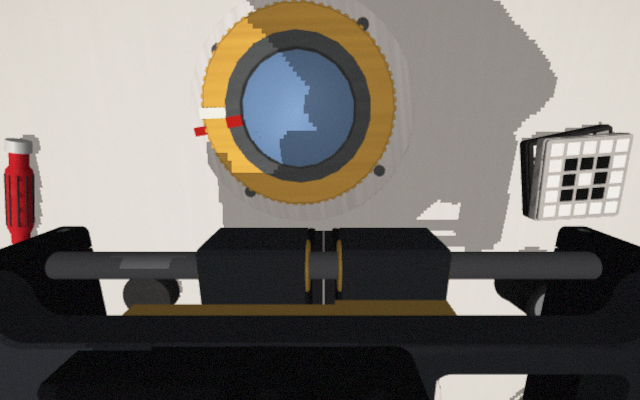

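7.8° short (white 181.6°, red 189.4°). A short flat stroke of ~6 mm.

```bash

python3 -m creep '[{"fingers":0,"x":0,"y":0.1,"z":-0.32,"twist":0},{"fingers":0,"x":0,"y":0.3,"z":-0.32,"twist":0},{"fingers":0,"x":0,"y":0.49,"z":-0.32,"twist":0},{"fingers":0,"x":0,"y":0.49,"z":-0.32,"twist":0},{"fingers":0,"x":0,"y":0.49,"z":-0.27,"twist":0},{"fingers":0,"x":0,"y":0.49,"z":-0.22,"twist":0},{"fingers":0,"x":0,"y":0.49,"z":-0.17,"twist":0},{"fingers":0,"x":0,"y":0.49,"z":-0.17,"twist":0},{"fingers":0,"x":0,"y":0.49,"z":-0.17,"twist":0},{"fingers":0,"x":0,"y":0.25,"z":-0.17,"twist":0},{"fingers":0,"x":0,"y":0,"z":-0.17,"twist":0},{"fingers":0,"x":0,"y":0,"z":-0.17,"twist":0}]'
python3 - <<'E'
from m import *
im=viewer.get_image("wrist"); save(im,"wrist9")
s=telemetry.get_state(); print(s["position"],s["ft_force"])
for c in((.547,-.129),(.5465,-.1285)): print(angles(im,c))
E
```

```text
time: 17.22
position: [0.5508, -0.2061, 0.0249]
tool_rot: [0.0, 1.57, -0.001]
ft_force: [-0.5, -1.1, 0.1]
grip_width: 0.003
[ 0.5507517  -0.20512297  0.0247811 ] [1.28940424 0.11345512 0.07690745]
((np.float64(189.92932470215354), np.float32(0.46981424)), (np.float64(189.5664954196728), np.float32(69.993835)), (np.float64(189.5201256984254), np.float32(143.48398)))
((np.float64(190.71631474975226), np.float32(0.4679446)), (np.float64(190.06305818906057), np.float32(74.90802)), (np.float64(190.56616336425824), np.float32(143.2289)))
```

View pics/wrist9.png

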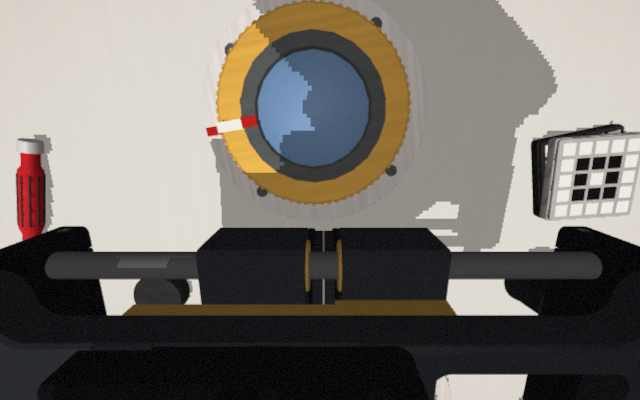

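Lines meet within ~0.4°. I'll raise clear and check everything from the fixed views.

```bash

python3 -m creep '[{"fingers":0,"x":0,"y":-0.3,"z":0,"twist":0},{"fingers":0,"x":-1,"y":-0.3,"z":0,"twist":0},{"fingers":0,"x":-2,"y":-0.3,"z":0,"twist":0},{"fingers":0,"x":-3,"y":-0.3,"z":0,"twist":0},{"fingers":0,"x":-4,"y":-0.3,"z":0,"twist":0},{"fingers":0,"x":-5,"y":-1.5,"z":0,"twist":0},{"fingers":0,"x":-6,"y":-2.5,"z":0,"twist":0},{"fingers":0,"x":-6,"y":-3.5,"z":0,"twist":0},{"fingers":0,"x":-6,"y":-4,"z":0,"twist":0},{"fingers":0,"x":-6,"y":-4,"z":0,"twist":0},{"fingers":0,"x":-6,"y":-4,"z":0,"twist":0},{"fingers":0,"x":-6,"y":-4,"z":0,"twist":0}]'
python3 - <<'E'
from m import *
im,e=wr(); c=onplane(im,*e[0],.04)[:2]; print(angles(im,c),angles(im,(.547,-.129)))
for n in("wrist","top","scene"): save(viewer.get_image(n),n+"10")
s=telemetry.get_state(); print(s["time"])
E
```

```text
time: 18.27
position: [0.5503, -0.3646, 0.264]
tool_rot: [0.001, 1.571, 0.0]
ft_force: [0.2, 0.3, -0.2]
grip_width: 0.002
tcp [ 0.5503 -0.3646  0.264 ] f [ 0.24  0.27 -0.18] ring ell [319.5 -15.4] [77.7 90.2] @.04 [ 0.5473 -0.1353  0.04  ]
 lens [319.2   1.9] [ 4.9 28.6] [ 0.5469 -0.1529  0.0405]
((np.float64(203.39033037995398), np.float32(0.64501107)), (np.float64(184.63618937660308), np.float32(104.98352)), (np.float64(240.36634179496377), np.float32(26.597656))) ((np.float64(323.99781412495537), np.float32(0.18248063)), (np.float64(190.67397098128498), np.float32(100.86731)), (np.float64(nan), np.float32(0.0)))
18.4667m.py:15: RuntimeWarning: invalid value encountered in scalar divide
  return (k+(w*np.arange(-24,25)).sum()/w.sum())*.5, s.max()
```

View pics/wrist10.png

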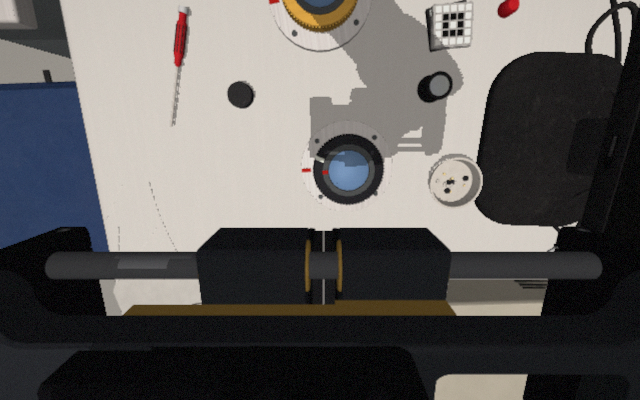

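View pics/top10.png

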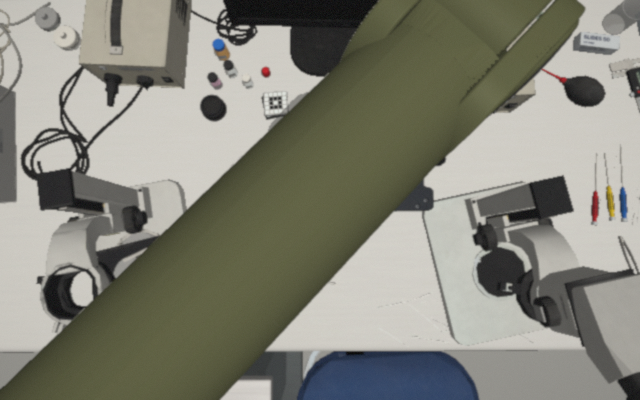

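I retreated too far for the brass ring view. Stepping back 90 mm at height, then measuring both rings and the loose things.

```bash

python3 -m creep '[{"fingers":0,"x":0,"y":1,"z":0,"twist":0},{"fingers":0,"x":0,"y":2,"z":0,"twist":0},{"fingers":0,"x":0,"y":2.25,"z":0,"twist":0},{"fingers":0,"x":0,"y":2.25,"z":0,"twist":0},{"fingers":0,"x":0,"y":2.25,"z":0,"twist":0},{"fingers":0,"x":0,"y":2.25,"z":0,"twist":0}]'
python3 - <<'E'
from m import *
im,e=wr("wrist11"); print([np.round(x[0],1) for x in angles(im,(.547,-.129))]); save(viewer.get_image("wrist"),"wrist11")
# black ring before/after, crops; K/pose of top is fixed
t=viewer.get_image("top"); bk=(.585,-.36)
a=cv2.cvtColor(cv2.imread("pics/top0.png"),cv2.COLOR_BGR2RGB); t0={**t,"pixels":a}
def bl(im,uv):
    g=cv2.cvtColor(im["pixels"],cv2.COLOR_RGB2HSV); b=cv2.inRange(g,(98,60,60),(118,255,255))
    n,l,st,c=cv2.connectedComponentsWithStats(b); k=[i for i in range(1,n) if st[i,4]>100 and np.hypot(*(c[i]-uv))<40]
    return [(c[i].round(1),onplane(im,*c[i],.0405).round(4)) for i in k]
print(bl(t0,(364,159)))
w=viewer.get_image("wrist")
c=cv2.imread("pics/top0.png")[125:200,325:405]; cv2.imwrite("pics/blk0.png",cv2.resize(c,None,fx=6,fy=6,interpolation=cv2.INTER_CUBIC))
h0=cv2.cvtColor(a,cv2.COLOR_RGB2HSV)
for nm,(u0,v0) in dict(cap=(315,234),loupe=(310,109)).items():
    m=(h0[...,2]<70).astype(np.uint8); n,l,st,cc=cv2.connectedComponentsWithStats(m); i=l[v0,u0]; print("before",nm,onplane(t0,*cc[i],.012 if nm=="cap" else .036).round(4),st[i,4])
E
```

```text
time: 18.97
position: [0.5502, -0.2752, 0.2648]
tool_rot: [-0.001, 1.571, -0.0]
ft_force: [-1.0, -1.1, -0.1]
grip_width: 0.006
tcp [ 0.5502 -0.2752  0.2648] f [-0.99 -1.14 -0.09] ring ell [319.7  62.2] [76.4 84.1] @.04 [ 0.5471 -0.1283  0.04  ]
 lens [319.5  62.4] [43.5 47.4] [ 0.547  -0.1286  0.0405]
[np.float64(189.8), np.float64(189.3), np.float64(189.3)]
[(array([363.7, 160.1]), array([ 0.5861, -0.3483,  0.0405]))]
before cap [ 0.4387 -0.2488  0.012 ] 178
before loupe [ 0.4987 -0.2521  0.036 ] 206184
```

View pics/wrist11.png

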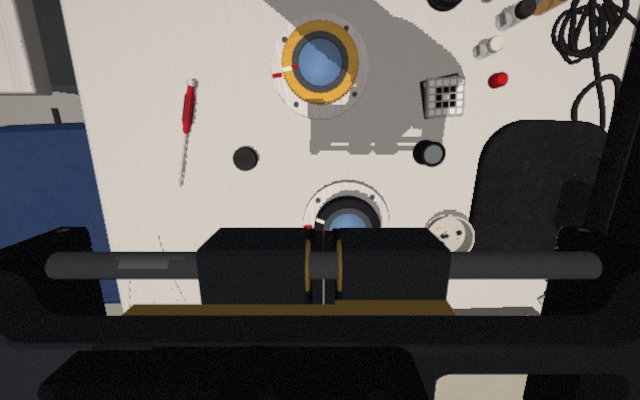

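View pics/blk0.png

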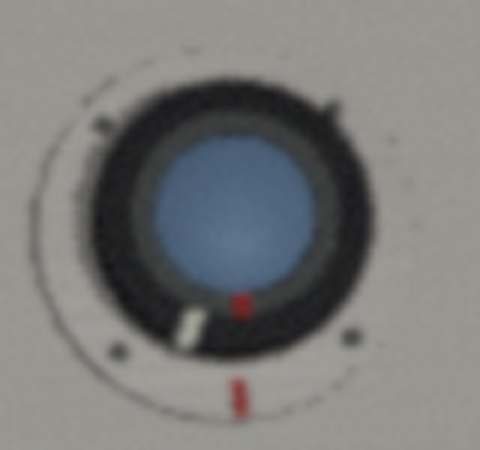

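```bash
python3 -c "
from h import *
w=viewer.get_image('wrist')
print(proj(w,(.4387,-.2488,.012)))
print(workorder.close_job())"
```

```text
(np.float64(244.2799051361821), np.float64(158.31918990024243))
the job is handed in; nothing more can be done
None
```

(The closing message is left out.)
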